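Spring open two boxes on the cheese stall

ROBOT

A 6-joint arm with a two-finger parallel gripper is mounted at the origin on the work surface. World frame = base frame: x ahead of the robot, y to its left, z up, the work surface at z = 0. Lengths are in m, angles in degrees, forces in N, time in s.
With the tool pointing down it reaches from about 0.3 to 0.85 m from the base axis. Payload 4.2 kg.
Tool frame: the origin (TCP) lies midway between the tips of the shut fingers; the grasp point (between the pads) lies robot.tcp_to_grasp behind it (robot.tcp_to_grasp is the distance from the TCP to the grasp point, in m); z points along the fingers, y is the direction in which the jaws open and shut (so a half turn about z gives the same grasp; the last joint's range is limited). The gripper opens to 91 mm and grips with 3 to 60 N. Pads are 32 mm wide; open, the fingers measure 118 mm over their backs; the gripper's body (76 mm by 178 mm) begins 60 mm behind the grasp point.
Start: joints at [63.713, 18.312, 89.639, -0, 72.044, -1.146], TCP at [0.244, 0.521, 0.214] pointing down, gripper open.
Joint ranges: [-177.97, 177.97], [-48.28, 115.42], [12.27, 149.76], [-77.06, 257.06], [2.81, 150.46], [-146.56, 146.56]. Speed limits (degrees/s): [147.25, 147.25, 180, 180, 180, 180].

INTERFACE

Orientations are given as a 3x3 rotation matrix whose columns are the frame's x, y, z axes.
In Python, from plant import robot gives the robot as it stands.
- The arm moves only by the shell command python3 -m crank 'ROWS'. ROWS is JSON, a list of rows, each a list of 5 numbers: the opening in per cent of the stroke, from 0 (shut) to 100 (fully open), then the shift along the tool's x, y, z in cm, then the turn about the tool's z in rad. In form: [[claw, dx, dy, dz, spin], ...]. A call has 1 to 12 rows; each row shifts and turns the commanded pose from where the row before left it, along the tool's axes as they then stand; what a row does not reach is not made up. A row lasts 1/10 s, in which the tool goes at most 50 mm and 8.59 degrees, less where a joint would pass 70% of its speed; a pose out of reach is approached as far as the arm can. A call is refused whole if a number of a shift passes 5 or a number of a turn 0.15, either way. A call with a gripper value outside its range is refused whole. The fingers move at their own pace and stop on an object; the grip force is fixed at half the most. Time passes only in rows, so rows that do not move let the fingers close. It gives the time, the measured TCP pose, the force and the opening at its end, in the units of the state.
- robot.get_state(): the state, without advancing time (a new reading comes with each control period).
- robot.capture(name): name is "side" or "top" or "wrist"; returns the picture (420x560x3 uint8, blue, green, red); there is no depth.
- robot.calibration(name): a dict with "camera_matrix" (3x3 intrinsics, pixels), "R" (3x3) and "t" (3): a world point X has camera coordinates R X + t. Camera axes: x right, y down, z forward; pixel columns grow to the right and rows downward; lengths in m; the calibration is good to about 2 mm. The wrist camera is an equidistant fisheye: a pixel r from the principal point sees the ray r / f radians off the axis. A picture is of the moment at which its call begins: read the wrist's pose just before it. calibration takes no time and is no camera call; for the wrist camera it gives the pose at the moment of the call.
- robot.hand_in(): hands the job in, once; it reports no verdict.
The state is a dict: "time_s": time; "joints": joint angles; "joint_velocities": joint speeds; "joint_efforts": joint torques, N m; "eef_pos": TCP position; "ee_rot": TCP orientation; "ft_force": force on the tool from outside, world axes, zero at the start; "wrist_torque": the same for the moment, N m; "opening": opening from 0.0 (shut) to 1.0 (fully open).
Only numpy, scipy, OpenCV 4.12 (cv2) and the standard library are available. Lean on these libraries where they do the work, as an engineer would, in place of code of your own. Each camera call takes 0.05 s, during which the arm holds its last target.

TASK

The stall opens: the wrapping paper is in the widest of the three wooden boxes and the price tags are in the narrowest. With a fingertip press down the front of the widest box's lid until its touch catch lets go, take the finger away so that the lid springs ajar by itself, then do the same with the narrowest box. Leave both lids ajar as the springs hold them without lifting them further, keep the middle-sized box shut, and do not pick up or shift the jar, the cheese or the cup.

Things in the scene. Friction and masses are not known exactly. Their poses are not given: they have to be found in the camera images.
- wide_box: Widest box: pale wood, fixed, 130 mm deep (x), 155 mm wide (y), walls 80 mm tall, with its lid 95 mm. Origin: centre of its underside; z up; -x side is the front (to the robot), the lid is hinged along the +x side. The three boxes differ only in width and stand in a row (along y, about 180 mm apart) in any order, each turned up to 0.1 rad.
- wide_press (a point): Point on top of the widest box's darker wooden lid (125 mm from hinge to front edge, 155 mm wide, 10 mm thick), mid-width, 20 mm in from the front edge, marked by a flush steel disc 18 mm across; z up, 95 mm above the counter when shut; moves with the lid. Touch catch: about 3 N here sinks the lid 4 mm to a firm stop; the catch then lets go for good. Pressing to 5 or 6 N does it.
- wide_lid (a joint): Opening angle of the widest box's lid, rad: 0 shut and locked until pressed; about -0.04 pressed to the stop; once the finger is withdrawn a spring arm raises it within 1 s to 0.35 (ajar, front edge then about 40 mm higher), where it stays. It can be swung further by hand, but should not be.
- slim_box: The narrowest box, the same but 95 mm wide. Origin: centre of its underside, axes as for the widest box.
- slim_press (a point): Point on top of the narrowest box's darker wooden lid (125 mm from hinge to front edge, 95 mm wide, 10 mm thick), mid-width, 20 mm in from the front edge, marked by a flush steel disc 18 mm across; z up, 95 mm above the counter when shut; moves with the lid. Touch catch: about 3 N here sinks the lid 4 mm to a firm stop; the catch then lets go for good. Pressing to 5 or 6 N does it.
- slim_lid (a joint): Opening angle of the narrowest box's lid, rad: 0 shut and locked until pressed; about -0.04 pressed to the stop; once the finger is withdrawn a spring arm raises it within 1 s to 0.35 (ajar, front edge then about 40 mm higher), where it stays. It can be swung further by hand, but should not be.
- mid_box: The middle-sized box, the same but 125 mm wide. Origin: centre of its underside, axes as for the widest box.
- mid_lid (a joint): Opening angle of the middle-sized box's lid, rad, 0 shut. It has the same catch; keep it shut.
- jar: Loose jar with a steel lid, 68 mm across, 100 mm tall, beside the row of boxes; leave it alone. Origin: centre of its underside.
- cheese: Loose small cheese wheel, 100 mm across, 55 mm tall, beside the row; leave it alone. Origin: centre of its underside.
- cup: Loose white cup, 72 mm across, 80 mm tall, behind the row; leave it alone. Origin: centre of its underside.

How it is judged:
By the outcome, as a careful person would: the job done as asked, in the order asked, and still so for the second after the job is handed in, with the robot touching nothing.
It also fails if it takes over 42 s, if anything falls off the work surface, if the arm or the gripper's body presses on something with over 40 N, if the wrist force passes 120 N, or if a joint passes its speed limit or range.

## Working session

There is one attempt and no reset: what is moved stays moved. The work goes in short steps, Python scripts to look and compute and a shell command to move; the robot and the scene stay as the last step left them, time stands still between calls to the robot, and variables do not carry over. Pictures are saved under pics/ and viewed, and the job is handed in when it is done.

```bash
mkdir -p pics
python3 - <<'E'
from plant import robot
import cv2
s=robot.get_state();print(s['time_s'],s['eef_pos'],s['ee_rot'],s['ft_force'],s['opening'],robot.tcp_to_grasp)
for n in("top","side"):
    cv2.imwrite(f"pics/{n}0.png",robot.capture(n))
    c=robot.calibration(n);print(n,c)
E
```

```text
0.0 [0.24406305 0.5200692  0.21311025] [[-9.05268162e-01  4.24839885e-01 -7.92096100e-04]
 [ 4.24840622e-01  9.05266705e-01 -1.62420399e-03]
 [ 2.70315892e-05 -1.80685476e-03 -9.99998367e-01]] [-0.94726504  0.00969927 -0.62750359] 0.9999387527608681 0.0188
top {'camera_matrix': array([[383.98884086,   0.        , 279.58946428],
       [  0.        , 383.98884086, 217.33421724],
       [  0.        ,   0.        ,   1.        ]]), 'R': array([[ 0.01511949, -0.99981083, -0.01223533],
       [-0.98135433, -0.0124932 , -0.19180092],
       [ 0.19161178,  0.01490713, -0.98135758]]), 't': array([-0.01350171,  0.60932336,  0.82375863])}
side {'camera_matrix': array([[437.6272442 ,   0.        , 286.01454539],
       [  0.        , 437.6272442 , 209.93875279],
       [  0.        ,   0.        ,   1.        ]]), 'R': array([[ 0.97961376, -0.20086259,  0.00333074],
       [-0.15012398, -0.74297578, -0.65226511],
       [ 0.13349032,  0.63846786, -0.7579836 ]]), 't': array([-0.57762702,  0.12231814,  1.07600463])}
```

View pics/top0.png

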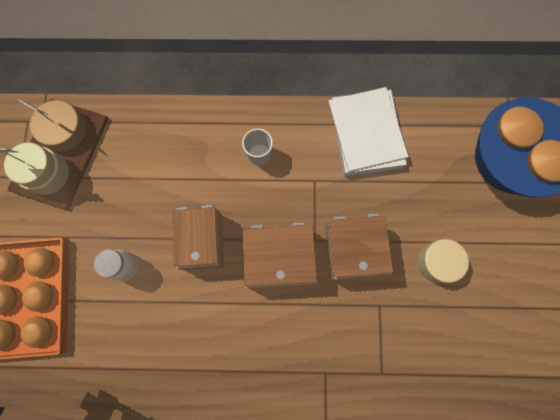

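View pics/side0.png

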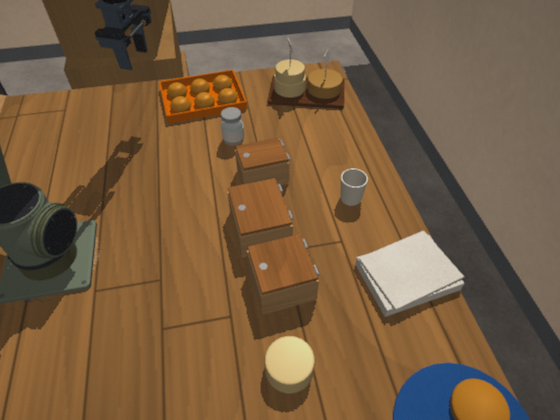

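The top view shows the slim box on the left with its disc near (195,256), the wide box in the middle (280,275) and the mid box on the right (363,266). The jar is at (115,265). I'll enlarge the crops next to get better disc positions.

```bash
cat > h.py <<'E'
import numpy as np
from plant import robot
def ray(n,u,v,z):
    c=robot.calibration(n);K,R,t=c['camera_matrix'],np.array(c['R']),np.array(c['t'])
    d=R.T@np.linalg.inv(K)@[u,v,1];o=-R.T@t
    return o+d*(z-o[2])/d[2]
E
python3 - <<'E'
import cv2
a=cv2.imread("pics/top0.png")[200:300,165:325]
cv2.imwrite("pics/topz.png",cv2.resize(a,None,fx=5,fy=5,interpolation=cv2.INTER_CUBIC))
a=cv2.imread("pics/side0.png")[130:280,220:330]
cv2.imwrite("pics/sidez.png",cv2.resize(a,None,fx=4,fy=4,interpolation=cv2.INTER_CUBIC))
E
```

```text
(no output)
```

View pics/topz.png

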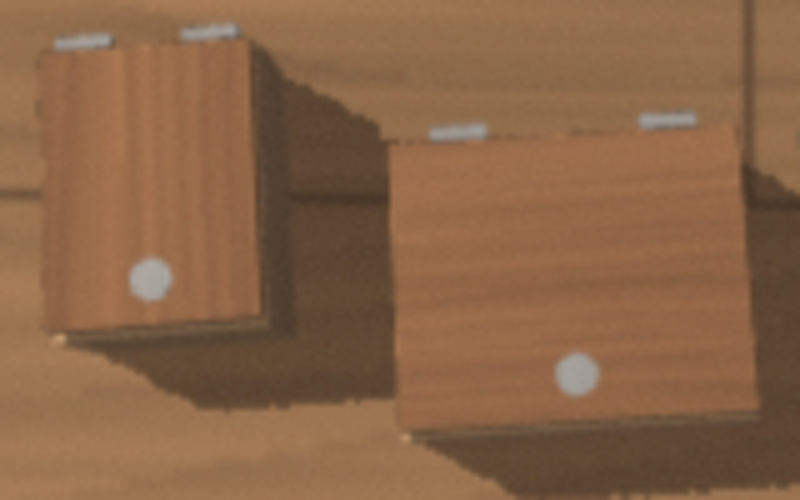

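View pics/sidez.png

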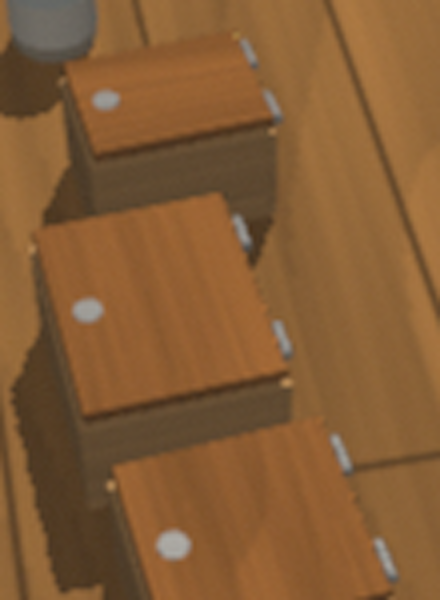

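Run:
```python
from h import *
s=robot.get_state();R=np.array(s['ee_rot']);p=np.array(s['eef_pos'])
for n,a,b in(("wide",(280.1,274.5),(241.7,207.2)),("slim",(194.9,255.5),(246.2,154.7))):
    A=ray("top",*a,.095);B=ray("side",*b,.095);m=(A+B)/2
    print(n,A,B,m,"tool cm",R.T@(np.r_[m[:2],.15]-p)*100)
a=ray("top",165+390/5,200+143/5,.095);b=ray("top",165+740/5,200+127/5,.095);print(np.linalg.norm(a-b))
a=ray("top",165+40/5,200+50/5,.095);b=ray("top",165+250/5,200+40/5,.095);print(np.linalg.norm(a-b))
```

```text
wide [ 0.47775099 -0.00853515  0.095     ] [ 0.47805646 -0.00640372  0.095     ] [ 0.47790372 -0.00746944  0.095     ] tool cm [-43.58046659 -37.81797365   6.37996427]
slim [0.51581796 0.17666744 0.095     ] [0.51572869 0.178668   0.095     ] [0.51577333 0.17766772 0.095     ] tool cm [-39.14335439 -19.44925125   6.35151154]
0.15361739782245665
0.09334617292984969
```

```bash
python3 -m crank '[[0,-2,-1.8,0,0],[0,-3.7,-3.2,0,0],[0,-3.7,-3.2,0,0],[0,-3.7,-3.2,0,0],[0,-3.7,-3.2,0,0],[0,-3.7,-3.2,0,0],[0,-3.7,-3.2,0,0],[0,-3.7,-3.2,0,0],[0,-3.7,-3.2,0,0],[0,-3.7,-3.2,0,0],[0,-3.7,-3.2,0,0],[0,-3.7,-3.2,0,0]]'; python3 -m crank '[[0,-0.9,-0.8,1,0],[0,0,0,0,0],[0,0,0,0,0]]'
cat > rel.py <<'E'
import sys
from h import *
s=robot.get_state();R=np.array(s['ee_rot']);p=np.array(s['eef_pos'])
T={'wide':(.4779,-.0075),'slim':(.5158,.1777)}[sys.argv[1]]
print(s['time_s'],p,s['ft_force'],s['opening'],"tool cm",R.T@(np.r_[T,float(sys.argv[2])]-p)*100)
E
python3 rel.py wide 0.11
```

```text
time_s: 1.3
eef_pos: [0.4739, 0.0022, 0.2138]
ee_rot: [[-0.905, 0.425, -0.0], [0.425, 0.905, 0.0], [0.0, 0.0, -1.0]]
ft_force: [0.8, 0.7, -0.4]
opening: 0.006
time_s: 1.6
eef_pos: [0.4775, -0.0061, 0.2033]
ee_rot: [[-0.905, 0.425, -0.002], [0.425, 0.905, 0.001], [0.002, -0.0, -1.0]]
ft_force: [-0.4, -0.3, -0.5]
opening: 0.005
1.6 [ 0.47747484 -0.00607955  0.20333908] [-0.40020914 -0.31631595 -0.46719648] 0.004657037452738698 tool cm [-0.12097596 -0.11030379  9.33364993]
```

```bash
python3 -m crank '[[0,-0.1,-0.1,3,0],[0,0,0,3,0],[0,0,0,2.5,0],[0,0,0,0.8,0],[0,0,0,0,0],[0,0,0,0,0]]'; python3 rel.py wide 0.095
python3 - <<'E'
from h import *
import cv2
a=robot.capture("side")[100:250,180:330];b=robot.capture("top")[180:330,200:350]
cv2.imwrite("pics/near.png",cv2.resize(np.hstack([a,b]),None,fx=2.6,fy=2.6,interpolation=cv2.INTER_CUBIC))
E
```

```text
time_s: 2.2
eef_pos: [0.4797, -0.0074, 0.1121]
ee_rot: [[-0.906, 0.424, 0.002], [0.424, 0.906, 0.0], [-0.002, 0.001, -1.0]]
ft_force: [0.0, 0.2, 1.0]
opening: 0.006
2.2 [ 0.47965765 -0.00743358  0.1121268 ] [0.04399863 0.23574134 1.04140225] 0.005532209847713821 tool cm [ 0.15966109 -0.08223584  1.71229516]
```

View pics/near.png

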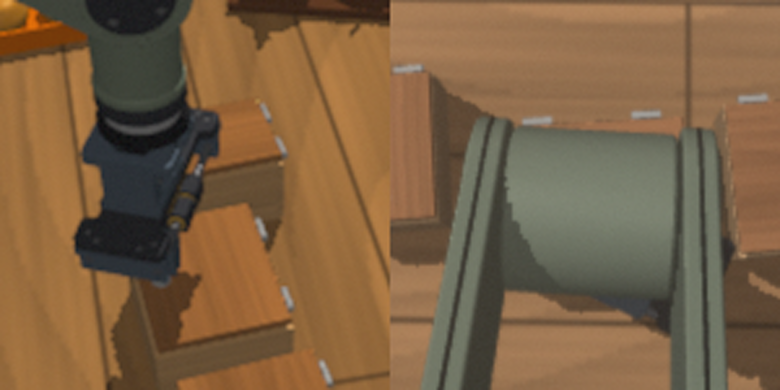

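The side view (left) shows the closed fingers above the front part of the wide lid, about (165,280) in the crop. The top view is blocked by the arm. I'll press in small steps.

```bash
python3 -m crank '[[0,0,0,0.8,0],[0,0,0,0.4,0],[0,0,0,0.2,0],[0,0,0,0.1,0],[0,0,0,0.1,0],[0,0,0,0,0],[0,0,0,0,0]]'
```

```text
time_s: 3.0
eef_pos: [0.4788, -0.0083, 0.0951]
ee_rot: [[-0.905, 0.425, -0.0], [0.425, 0.905, -0.0], [0.0, -0.0, -1.0]]
ft_force: [-1.3, -0.2, 2.7]
opening: 0.005
```

```bash
python3 -m crank '[[0,0,0,0.1,0],[0,0,0,0.1,0],[0,0,0,0,0]]';python3 -m crank '[[0,0,0,0.1,0],[0,0,0,0,0]]'
```

```text
time_s: 3.3
eef_pos: [0.4786, -0.0083, 0.0929]
ee_rot: [[-0.905, 0.425, -0.0], [0.425, 0.905, -0.0], [0.0, -0.0, -1.0]]
ft_force: [-2.0, 0.1, 3.7]
opening: 0.006
time_s: 3.5
eef_pos: [0.4786, -0.0083, 0.0918]
ee_rot: [[-0.905, 0.425, -0.001], [0.425, 0.905, -0.0], [0.001, -0.0, -1.0]]
ft_force: [-3.3, -0.2, 2.9]
opening: 0.006
```

```bash
python3 -m crank '[[0,0,0,0.1,0],[0,0,0,0,0]]';python3 -m crank '[[0,0,0,0.05,0],[0,0,0,0,0]]'
```

```text
time_s: 3.7
eef_pos: [0.4786, -0.0082, 0.0914]
ee_rot: [[-0.905, 0.425, -0.0], [0.425, 0.905, -0.0], [0.0, -0.0, -1.0]]
ft_force: [-4.4, -0.9, 7.4]
opening: 0.007
time_s: 3.9
eef_pos: [0.4787, -0.0083, 0.0913]
ee_rot: [[-0.905, 0.425, -0.0], [0.425, 0.905, -0.0], [0.0, -0.0, -1.0]]
ft_force: [-4.8, -0.5, 10.9]
opening: 0.004
```

The lid has reached its stop at about 10 N. I'll withdraw straight up.

```bash
python3 -m crank '[[0,0,0,-2,0],[0,0,0,-4,0],[0,0,0,-4,0],[0,0,0,-2,0],[0,0,0,0,0],[0,0,0,0,0]]'; python3 rel.py slim 0.20
python3 - <<'E'
from h import *
import cv2
a=robot.capture("side")
cv2.imwrite("pics/side2.png",cv2.resize(a[80:320,160:400],None,fx=2.4,fy=2.4,interpolation=cv2.INTER_CUBIC))
E
```

```text
time_s: 4.5
eef_pos: [0.4789, -0.0081, 0.2098]
ee_rot: [[-0.905, 0.425, 0.0], [0.425, 0.905, 0.0], [0.0, 0.0, -1.0]]
ft_force: [-0.3, -0.7, -0.5]
opening: 0.006
4.5 [ 0.47886435 -0.00808915  0.20975671] [-0.30078586 -0.72066807 -0.5279131 ] 0.0064064142273394225 tool cm [ 4.54908702 18.38779448  0.98246857]
```

View pics/side2.png

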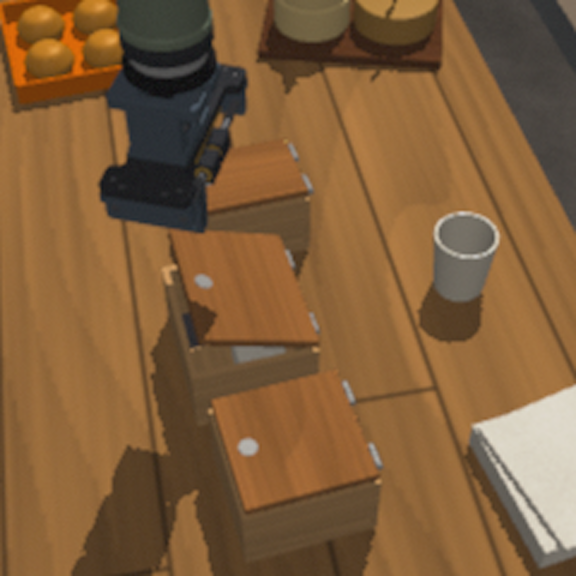

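The side view shows the wide lid standing ajar, with its disc at (203,282) in the crop. The mid lid is shut. I'll go to the slim box next.

```bash
python3 -m crank '[[0,0.5,2,0,0],[0,1,4,0,0],[0,1,4,0,0],[0,1,4,0,0],[0,0.75,3,0,0],[0,0.3,1.4,0.5,0],[0,0,0,0,0],[0,0,0,0,0]]'; python3 rel.py slim 0.11; python3 rel.py slim 0.11
```

```text
time_s: 5.35
eef_pos: [0.5151, 0.1766, 0.2041]
ee_rot: [[-0.905, 0.425, -0.003], [0.425, 0.905, -0.002], [0.002, -0.003, -1.0]]
ft_force: [-0.6, -0.7, 0.8]
opening: 0.009
5.35 [0.51510638 0.17662137 0.20413721] [-0.64597007 -0.72501413  0.77647011] 0.009282872343620675 tool cm [-0.03334597  0.15163751  9.41331365]
5.35 [0.51510638 0.17662137 0.20413721] [-0.64597007 -0.72501413  0.77647011] 0.009282872343620675 tool cm [-0.03334597  0.15163751  9.41331365]
```

```bash
python3 -m crank '[[0,0,0.1,3,0],[0,0,0,3,0],[0,0,0,2.5,0],[0,0,0,0.8,0],[0,0,0,0.5,0],[0,0,0,0.3,0],[0,0,0,0.1,0],[0,0,0,0.1,0],[0,0,0,0,0],[0,0,0,0,0]]'
python3 - <<'E'
from h import *
import cv2
a=robot.capture("side")
cv2.imwrite("pics/side3.png",cv2.resize(a[80:320,160:400],None,fx=2.4,fy=2.4,interpolation=cv2.INTER_CUBIC))
E
```

```text
time_s: 6.35
eef_pos: [0.5165, 0.1788, 0.1029]
ee_rot: [[-0.905, 0.425, 0.001], [0.425, 0.905, 0.0], [-0.001, 0.001, -1.0]]
ft_force: [1.1, -0.6, 0.4]
opening: 0.004
```

View pics/side3.png

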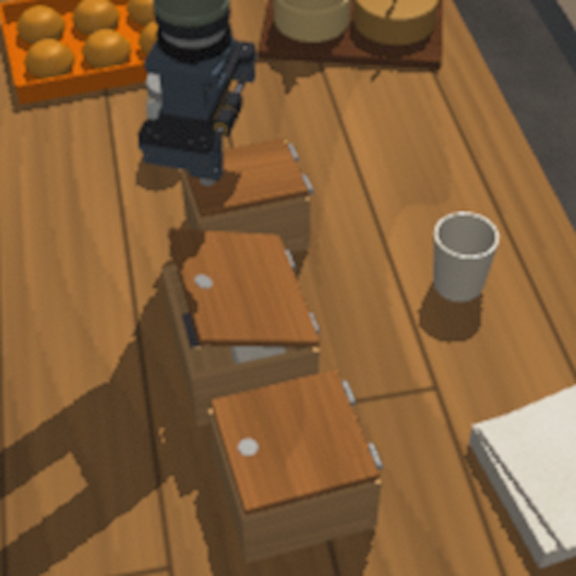

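The fingertip is just above the slim disc, around (208,178). The wide lid hasn't moved. I'll continue down.

```bash
python3 -m crank '[[0,0,0,0.3,0],[0,0,0,0.2,0],[0,0,0,0.1,0],[0,0,0,0.1,0],[0,0,0,0,0]]';python3 -m crank '[[0,0,0,0.1,0],[0,0,0,0.1,0],[0,0,0,0,0]]'
```

```text
time_s: 6.9
eef_pos: [0.5163, 0.1786, 0.0954]
ee_rot: [[-0.905, 0.425, -0.0], [0.425, 0.905, 0.0], [0.0, 0.0, -1.0]]
ft_force: [-1.2, -0.2, 0.6]
opening: 0.005
time_s: 7.2
eef_pos: [0.5162, 0.1786, 0.0936]
ee_rot: [[-0.905, 0.425, -0.0], [0.425, 0.905, 0.0], [0.0, 0.0, -1.0]]
ft_force: [-1.8, 0.4, 3.1]
opening: 0.002
```

```bash
python3 -m crank '[[0,0,0,0.1,0],[0,0,0,0.1,0],[0,0,0,0,0]]';python3 -m crank '[[0,0,0,0.1,0],[0,0,0,0,0]]'
```

```text
time_s: 7.5
eef_pos: [0.5161, 0.1786, 0.0915]
ee_rot: [[-0.905, 0.425, -0.0], [0.425, 0.905, 0.0], [0.0, -0.0, -1.0]]
ft_force: [-2.0, -0.0, 4.8]
opening: 0.003
time_s: 7.7
eef_pos: [0.5161, 0.1786, 0.0914]
ee_rot: [[-0.905, 0.425, -0.0], [0.425, 0.905, 0.0], [0.0, 0.0, -1.0]]
ft_force: [-3.5, -0.6, 8.9]
opening: 0.007
```

```bash
python3 -m crank '[[0,0,0,-2,0],[0,0,0,-4,0],[0,0,0,-4,0],[0,0,0,-3,0],[0,2,0,-2,0],[0,4,0,0,0],[0,4,0,0,0],[0,4,0,0,0],[0,2,0,0,0],[0,0,0,0,0],[0,0,0,0,0]]'
python3 - <<'E'
from h import *
import cv2
for n in("side","top"):
    cv2.imwrite(f"pics/{n}4.png",cv2.resize(robot.capture(n),None,fx=1.4,fy=1.4,interpolation=cv2.INTER_CUBIC))
E
```

```text
time_s: 8.8
eef_pos: [0.372, 0.2467, 0.2404]
ee_rot: [[-0.906, 0.424, 0.001], [0.424, 0.906, 0.0], [-0.001, 0.001, -1.0]]
ft_force: [-0.4, -0.2, -0.3]
opening: 0.006
```

View pics/side4.png

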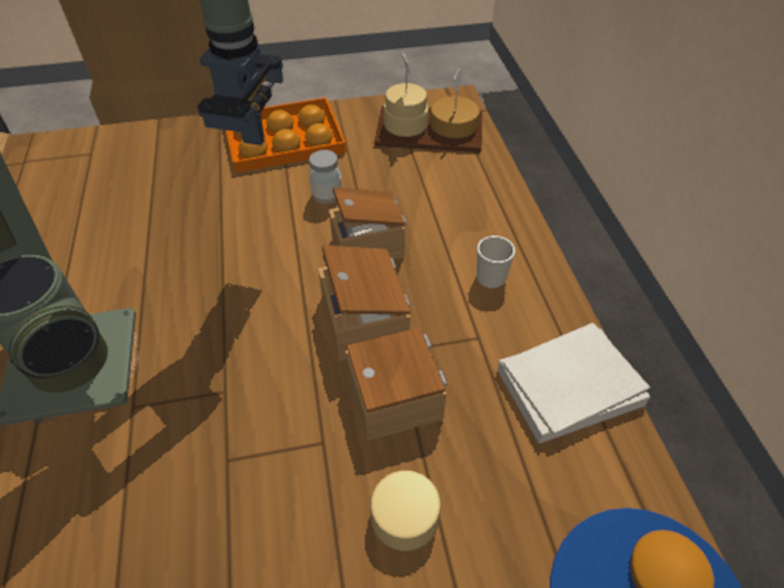

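View pics/top4.png

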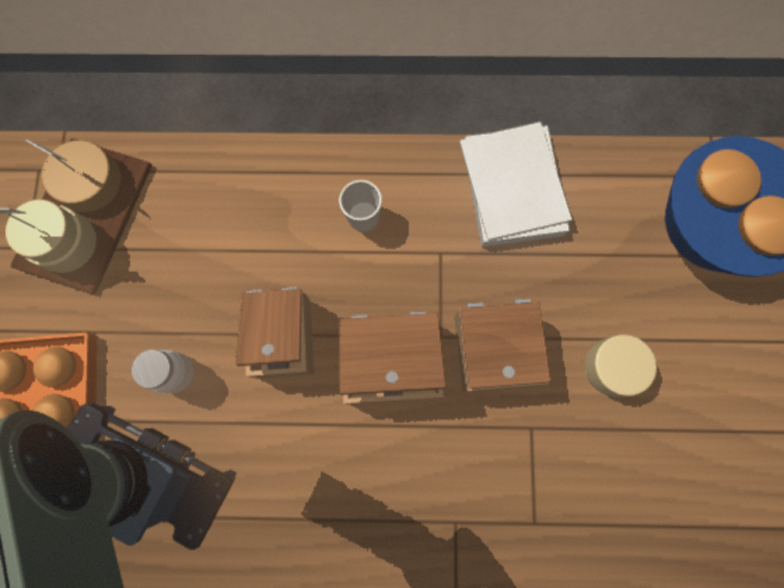

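Both views show the slim lid (268,350 in the top view) and the wide lid (392,378) ajar, and the mid lid (509,372) shut. The jar, cheese and cup are where they started, and the gripper is clear. I'll let it settle and then hand in.

```bash
python3 -m crank '[[0,0,0,0,0],[0,0,0,0,0],[0,0,0,0,0],[0,0,0,0,0],[0,0,0,0,0]]'; python3 -c "
from plant import robot
print(robot.hand_in())"
```

```text
time_s: 9.4
eef_pos: [0.3716, 0.2465, 0.2404]
ee_rot: [[-0.905, 0.425, 0.0], [0.425, 0.905, 0.0], [0.0, 0.0, -1.0]]
ft_force: [-0.3, 0.3, -0.2]
opening: 0.005
the job is handed in; nothing more can be done
None
```

The widest box's lid and then the narrowest box's lid were each pressed to the stop with the closed fingertips and released, and both sprang ajar. The job was handed in at about 9.4 s.

- **Force:** the vertical press peaked at about 11 N on the wide lid and 9 N on the slim lid. That is above the suggested 5 to 6 N but far below the limits.
- **Last checks:** the final side and top pictures show both lids ajar and the middle-sized box shut. The jar, cheese and cup were in their original places, and the gripper was clear with near-zero force. I judged the lids ajar by eye and did not measure their angles. No check failed or disagreed.

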